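# Hold a gauge glass in the inspection light

### The job

Lift the loose tin cover off the wooden stand and set it down upright on a free spot of the bench. Then take the gauge glass out of the stand with the fingers on its two narrow ground (frosted) edges only, never on the polished wide faces, and hold it upright in the beam of the inspection light: the middle of the glass on the beam, halfway between lamp and screen, the polished faces square to the beam, touching neither lamp nor screen. Finish while still holding it there, and leave the other things on the bench alone.

Things in the scene. Friction and masses are not known exactly. Their poses are not given: they have to be found in the camera images.
- stand: Dark wooden stand, fixed to the bench. Base 100 (x) x 110 (y) x 15 mm high; on it a centred plinth 38 (x) x 54 (y) mm whose top is 35 mm above the bench, with an upright slot 22 (x) x 38 (y) mm, 20 mm deep, in its centre, in which the glass stands. Origin: centre of the underside; z up.
- cover: Loose steel tin cover (upside-down box, open below), 0.15-0.29 kg, at first over the glass on the stand's base, rim 15 mm above the bench, 3 mm play. Outside 50 (x) x 66 (y) x 103 mm high, inside 44 x 60 x 100; round upright wooden knob on top, 24 mm diameter, 32 mm high. Raise it over 100 mm to clear the glass. Origin: centre of the lower rim; z up.
- cover_knob (a point): Point on the knob's axis, 22 mm above the cover's top (125 mm above its lower rim): where to grip the knob from above.
- glass: Loose solid gauge glass, upright bar 18 (x) x 34 (y) x 95 mm high, 0.14 kg, under the cover at first, standing in the stand's slot, foot 15 mm above the bench (75 mm stand clear of the plinth). Narrow faces (18 mm wide, at +-y, 34 mm apart) are the frosted edges to grip; wide faces (at +-x, 18 mm apart) are polished. Origin: centre of its foot; z up.
- glass_mid (a point): The middle of the glass, 47.5 mm above its foot.
- polished: The polished clear part of the glass, 18 (x) x 28 (y) x 95 mm, rigidly part of it, between two 3 mm thick frosted edge strips; same origin and axes as glass. The fingers must not touch it.
- light: Inspection light, fixed: base plate 260 (x) x 70 (y) x 12 mm; at -x a round lamp, 64 mm diameter, lens face at x = -77, back at x = -147, top 137 mm above the bench; at +x a white upright screen 90 mm wide, from 56 to 154 mm above the bench, face at x = +75. Beam along the light's x axis, 105 mm above the bench. Origin: centre of the base's underside; z up.
- beam_mid (a point): Point on the beam's axis halfway between lamp and screen, 105 mm above the bench; axes as light (x along the beam).
- bracket: Bystander: loose brass casting on four legs, 50 x 60 x 67 mm high. Origin: centre of the underside.
- can: Bystander: loose plain steel can, 60 mm diameter, 85 mm high. Origin: centre of the underside.
- wrench: Bystander: loose steel wrench lying flat, 170 mm long along its x axis. Origin: about its middle, at the underside.
Mind the look-alikes: they are no part of the job. Leave any blue, green or purple look-alike of the cover alone.

How it is judged:
On the way, in this order (a step that is already met when the one before it is completed fails the run):
1. the cover stands upright on the bench, off the stand and released (height (world z) of cover below 0.008 m and angle between cover's own z axis and vertical below 0.1 rad and horizontal distance between cover and stand above 0.07 m and linear speed of cover below 0.03 m/s and contact force between cover and the fingers below 0.1 N), for 0.2 s.
2. the glass is lifted out of the stand between the fingers (height (world z) of glass above 0.045 m and contact force between glass and the fingers above 2 N and contact force between glass and stand below 0.2 N and contact force between glass and light below 0.2 N and contact force between glass and cover below 0.2 N and contact force between glass and bracket below 0.2 N and contact force between glass and can below 0.2 N and contact force between glass and wrench below 0.2 N), for 0.2 s.
At the end, for the whole second after the job is handed in: Fingers hold the glass (over 2 N), nothing else touches it; its middle within 12 mm sideways and 15 mm in height of the beam axis, 30 mm of halfway; square to the beam within 0.2 rad, upright within 0.17 rad, still (20 mm/s); cover upright on the bench, released, over 70 mm from the stand (all of step 1 and contact force between glass and the fingers above 2 N and contact force between glass and stand below 0.2 N and contact force between glass and light below 0.2 N and contact force between glass and cover below 0.2 N and contact force between glass and bracket below 0.2 N and contact force between glass and can below 0.2 N and contact force between glass and wrench below 0.2 N and x of glass_mid in the frame of beam_mid between -0.03 and 0.03 m and y of glass_mid in the frame of beam_mid between -0.012 and 0.012 m and z of glass_mid in the frame of beam_mid between -0.015 and 0.015 m and angle between the x axis of glass and the x axis of light, either way round below 0.2 rad and angle between glass's own z axis and vertical below 0.17 rad and linear speed of glass below 0.02 m/s); the arm keeps its last pose, push and grip.
It fails at once if the fingers touch the polished faces of the glass (contact force between polished and the fingers above 0.5 N).
It fails at once if the glass knocks against the lamp or screen (contact force between glass and light above 1 N).
It fails at once if a bystander is disturbed (distance of any of bracket, can, wrench from where it was at the start of the episode above 0.02 m).
It also fails if it takes over 61 s, if anything falls off the work surface, if the arm or the gripper's body presses on something with over 40 N, if the wrist force passes 120 N, or if a joint passes its speed limit or range.

### The arm

A 6-joint arm with a two-finger parallel gripper is mounted at the origin on the work surface. World frame = base frame: x ahead of the robot, y to its left, z up, the work surface at z = 0. Lengths are in m, angles in rad, forces in N, time in s.
With the tool pointing down it reaches from about 0.3 to 0.875 m from the base axis. Payload 6.4 kg.
Tool frame: the origin (TCP) lies between the finger pads; the fingertips stand 8 mm ahead of it and the grasp point (between the pads) lies 11 mm behind it; z points along the fingers, y is the direction in which the jaws open and shut (so a half turn about z gives the same grasp; the last joint's range is limited). The gripper opens to 85 mm and grips with 20 to 120 N. Pads are 22 mm wide; open, the fingers measure 114 mm over their backs; the gripper's body (76 mm by 85 mm) begins 54 mm behind the grasp point. The pads swing forward as they close: fully open they stand 13 mm farther back than shut.
Start: joints at [0.943, 0.181, 1.607, -0, 1.354, -0.206], TCP at [0.235, 0.525, 0.208] pointing down, gripper open.
Joint ranges: [-2.99, 2.99], [-0.89, 2.07], [0.3, 2.58], [-1.14, 4.28], [0, 2.63], [-3.12, 3.12]. Speed limits (rad/s): [2.57, 2.57, 3.01, 3.14, 3.14, 3.14].

### API

Orientations are given as a unit quaternion [w, x, y, z].
In Python, from bench import monitor, viewer, workorder, spotter gives the robot as it stands. The module is installed in compiled form; this text tells all that it offers.
- The arm moves only by the tool move_arm, never from a script. Its argument "motion" is a list of rows, each a list of 3 entries, a list of its own where there are three numbers: the shift along the tool's x, y, z in units of 60 mm (1.0 is 60 mm), then the turn, a rotation vector about the tool's x, y, z in units of 8 degrees (1.0 is 8 degrees), then the opening in per cent of the stroke, from 0 (shut) to 100 (fully open). In form: [[[dx, dy, dz], [rx, ry, rz], grip], ...]. A call has 1 to 10 rows; each row is the pose to reach, as a shift and turn from the pose commanded when the call began, along the tool's axes at that moment; what a row does not reach only later rows make up. A row lasts 1/8 s, in which the tool goes at most 62.5 mm and 10.7 degrees, less where a joint would pass 70% of its speed; a pose out of reach is approached as far as the arm can. A call with a gripper value outside its range is refused whole. The fingers move at their own pace and stop on an object; the grip force is fixed at half the most. Time passes only in rows, so rows that repeat a pose let the fingers close. It gives the time, the measured TCP pose, the force and the opening at its end, in the units of the state.
- monitor.get_obs(): the state, without advancing time (a new reading comes with each control period).
- viewer.camera(name): name is "scene" or "top" or "wrist"; returns the picture (384x512x3 uint8, blue, green, red); there is no depth.
- viewer.calibration(name): a dict with "fovy" (degrees; the focal length in pixels is half the picture's height over the tangent of half this angle, whatever the lens; pixels are square), "cx", "cy" (the principal point, pixels), "extrinsics" (4x4, takes a point from camera to world coordinates). Camera axes: x right, y down, z forward; pixel columns grow to the right and rows downward; lengths in m; the calibration is good to about 2 mm. A picture is of the moment at which its call begins: read the wrist's pose just before it. calibration takes no time and is no camera call; for the wrist camera it gives the pose at the moment of the call.
- workorder.hand_in(): hands the job in, once; it reports no verdict.
Trained networks look in the newest picture that a camera, given by its name, has taken for a name from the list of things; names that differ only in an ending like _2 or _b are one class to them, and where a whole thing is asked for, a point or a joint stands for the part that bears it (a point fixed in the world has none). Each returns a list of dicts, best first, with "score" (0 to 1); they miss things now and then, are a little off and sometimes report something else, mostly with a low value. They report only what shows in the picture. A call takes as long as a camera call. They do not tell look-alikes from the thing itself.
- spotter.search_frame(camera, name): "centre" ([column, row] as shares, 0 to 1, of the picture: columns of its width, rows of its height, amid what is visible of it).
- spotter.outline_of(camera, name): "region" (384x512 bool, what is visible of it) and "centre" ([column, row] as shares, 0 to 1, of the picture: columns of its width, rows of its height, amid what is visible of it).
The state is a dict: "time_s": time; "q": joint angles; "dq": joint speeds; "joint_efforts": joint torques, N m; "eef_pos": TCP position; "eef_rot": TCP orientation; "wrist_force": force on the tool from outside, world axes, zero at the start; "torque": the same for the moment, N m; "opening": opening from 0.0 (shut) to 1.0 (fully open).
Only numpy, scipy, OpenCV 4.12 (cv2) and the standard library are available. Lean on these libraries where they do the work, as an engineer would, in place of code of your own. Each camera call takes 0.05 s, during which the arm holds its last target. There are 200 camera calls.

## Working session

There is one attempt and no reset: what is moved stays moved. The work goes in short steps, Python scripts to look and compute and a tool call to move; the robot and the scene stay as the last step left them, time stands still between calls to the robot, and variables do not carry over. Pictures are saved under pics/ and viewed, about 8 in all and at most 12, crops included, and the job is handed in when it is done.

Besides the shell and the picture viewer there is one more tool, called after ">>>" as name(argument=value, ...), one argument or row to a line, values as JSON. move_arm: Moves the arm, as the interface text tells. Its arguments: {"type":"object","properties":{"motion":{"type":"array","items":{"type":"array"}}},"required":["motion"]}

```bash
mkdir -p pics; cat > h.py <<'E'
import numpy as np, cv2
from bench import monitor, viewer, workorder, spotter
def K(n):
    c=viewer.calibration(n); f=192/np.tan(np.radians(c["fovy"])/2); return f,c["cx"],c["cy"],np.array(c["extrinsics"])
def ray(n,u,v):
    f,cx,cy,E=K(n); d=E[:3,:3]@np.array([(u-cx)/f,(v-cy)/f,1]); return E[:3,3],d
def at_z(n,u,v,z):
    o,d=ray(n,u,v); return o+d*(z-o[2])/d[2]
def proj(n,P):
    f,cx,cy,E=K(n); p=E[:3,:3].T@(np.array(P)-E[:3,3]); return np.array([cx+f*p[0]/p[2],cy+f*p[1]/p[2]])
def find(n,name):
    return [(round(r["score"],2),round(r["centre"][0]*512),round(r["centre"][1]*384)) for r in spotter.search_frame(n,name)]
E
python3 - <<'E'
from h import *
a=viewer.camera("top");b=viewer.camera("scene")
cv2.imwrite("pics/top.png",cv2.resize(a,(800,600)));cv2.imwrite("pics/scene.png",cv2.resize(b,(800,600)))
for n in("top","scene"):
    f,cx,cy,E=K(n);print(n,f,cx,cy,E.round(3).tolist())
    for t in("cover","cover_knob","stand","light","bracket","can","wrench","glass"): print(t,find(n,t))
print(monitor.get_obs())
E
```

```text
top 389.9416580496395 255.44817754824186 198.32280669797606 [[0.09, -0.973, 0.211, 0.411], [-0.996, -0.089, 0.016, 0.05], [0.003, -0.212, -0.977, 1.068], [0.0, 0.0, 0.0, 1.0]]
cover [(0.9, 259, 237), (0.89, 145, 241), (0.68, 208, 287)]
cover_knob [(0.95, 146, 242), (0.82, 209, 287), (0.8, 200, 232), (0.59, 260, 240)]
stand [(0.77, 210, 241)]
light [(0.86, 366, 232)]
bracket [(0.76, 286, 143)]
can [(0.92, 226, 151), (0.37, 201, 230)]
wrench [(0.75, 353, 167)]
glass []
scene 475.04345803492555 258.2924843105575 189.65365620117808 [[-0.229, 0.708, -0.668, 1.287], [0.973, 0.154, -0.171, 0.213], [-0.018, -0.689, -0.724, 0.85], [0.0, 0.0, 0.0, 1.0]]
cover [(0.69, 398, 187), (0.68, 334, 189), (0.61, 323, 149)]
cover_knob [(0.9, 336, 190), (0.8, 397, 189), (0.56, 324, 147), (0.56, 275, 181), (0.29, 144, 185)]
stand [(0.71, 331, 215)]
light [(0.81, 142, 184), (0.34, 334, 190)]
bracket [(0.59, 217, 280)]
can [(0.59, 302, 277)]
wrench [(0.59, 135, 257)]
glass []
{'time_s': 0.9, 'q': array([ 9.42688132e-01,  1.80781105e-01,  1.60699871e+00, -2.46701100e-06,
        1.35381670e+00, -2.06298403e-01]), 'dq': array([-0.00084711, -0.00074227,  0.0001447 ,  0.00047025,  0.00047574,
       -0.00021093]), 'joint_efforts': array([ 6.75610263e-04, -4.44836783e+01, -3.51681876e+01, -3.45890394e-04,
        5.23299568e-04,  4.24865306e-06]), 'eef_pos': array([0.23540245, 0.524617  , 0.20759972]), 'eef_rot': array([ 3.18115019e-07,  2.09344571e-01,  9.77841935e-01, -2.25503749e-06]), 'wrist_force': array([-0.33225139, -0.76400571,  0.55918288]), 'torque': array([-0.01174939,  0.01681858, -0.03584001]), 'opening': 0.9981637870893011}
```

View pics/top.png

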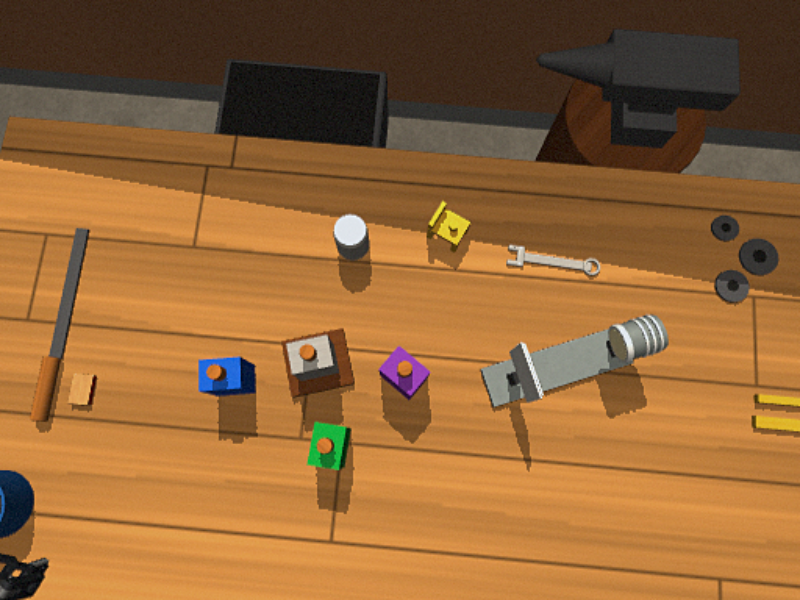

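View pics/scene.png

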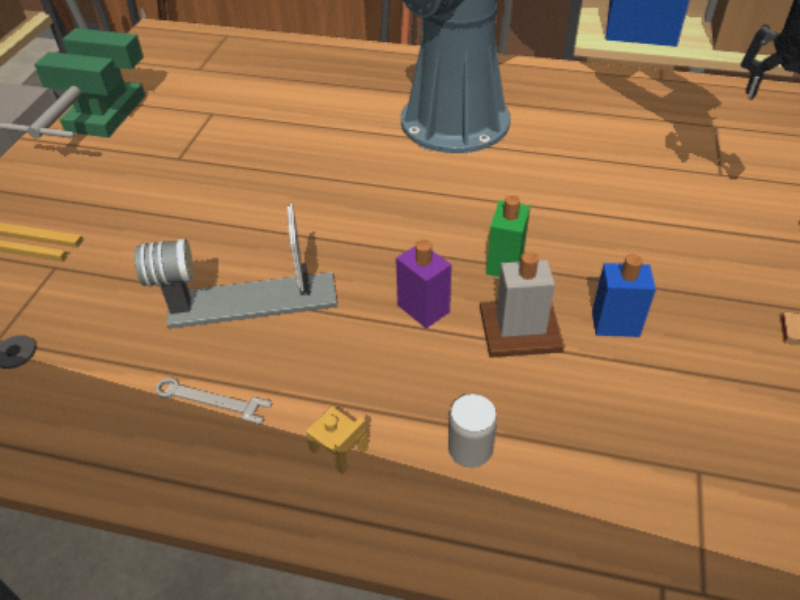

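Top view (800x600 px): the grey cover with its orange knob is at (308,353), on the brown stand. The blue (215,372), green (325,446) and purple (405,370) boxes are look-alikes. The light has its screen at (525,370) and its lamp at (640,340). The scene view agrees, with the grey cover at (525,295). Only the grey one stands on the stand. Next I'll measure positions and confirm with one crop.

```bash
python3 - <<'E'
from h import *
def tri(u1,u2):
    A=[];b=[]
    for n,u in(("top",u1),("scene",u2)):
        o,d=ray(n,*u); d/=np.linalg.norm(d); P=np.eye(3)-np.outer(d,d);A.append(P);b.append(P@o)
    return np.linalg.lstsq(np.vstack(A),np.hstack(b),rcond=None)[0]
a=viewer.camera("top");b=viewer.camera("scene")
# orange knobs
for n,im in(("top",a),("scene",b)):
    h=cv2.cvtColor(im,cv2.COLOR_BGR2HSV)
    print(n)
    for name in("stand","light"):
        for r in spotter.outline_of(n,name)[:1]:
            m=r["region"].astype(np.uint8)
            c=max(cv2.findContours(m,cv2.RETR_EXTERNAL,cv2.CHAIN_APPROX_NONE)[0],key=cv2.contourArea)
            z=.015 if name=="stand" else .012
            w=np.array([at_z(n,*p[0],z)[:2] for p in c],np.float32)
            rc=cv2.minAreaRect(w); print(name,m.sum(),rc)
            if n=="top":
                hull=cv2.convexHull(c); print(cv2.approxPolyDP(hull,3,True)[:,0].tolist())
print("knob",tri((197,225),(339,169)))
for nm,p,z in(("blue",(138,238),.135),("green",(208,285),.135),("purple",(259,236),.135),("grey",(197,225),.15),("can",(224,150),.085),("bracket",(288,145),.067)):
    print(nm,at_z("top",*p,z).round(3))
c1=cv2.resize(a[200:275,165:240],(450,450),interpolation=3);c2=cv2.resize(a[190:270,300:435],(760,450),interpolation=3)
cv2.imwrite("pics/c1.png",c1)
c2=cv2.resize(a[190:265,300:435],(800,444),interpolation=3)
cv2.imwrite("pics/c2.png",c2)
E
```

```text
top
stand 620 ((0.5331747531890869, 0.20146475732326508), (0.10068321228027344, 0.10929415374994278), 16.946552276611328)
[[217, 211], [225, 245], [188, 253], [185, 238], [209, 212]]
light 3231 ((0.5888310670852661, -0.2441643923521042), (0.0995338037610054, 0.3371228575706482), 25.937450408935547)
[[426, 211], [424, 224], [340, 257], [316, 259], [308, 239], [333, 220], [420, 202]]
scene
stand 946 ((0.5385880470275879, 0.2009577751159668), (0.10875164717435837, 0.11293936520814896), 17.271486282348633)
light 3843 ((0.52279132604599, -0.2654173970222473), (0.2604479491710663, 0.29578059911727905), 34.66168212890625)
knob [0.533926   0.20010538 0.1382435 ]
blue [0.49  0.337 0.135]
green [0.396 0.158 0.135]
purple [0.521 0.049 0.135]
grey [0.532 0.198 0.15 ]
can [0.747 0.161 0.085]
bracket [ 0.783 -0.008  0.067]
```

View pics/c1.png

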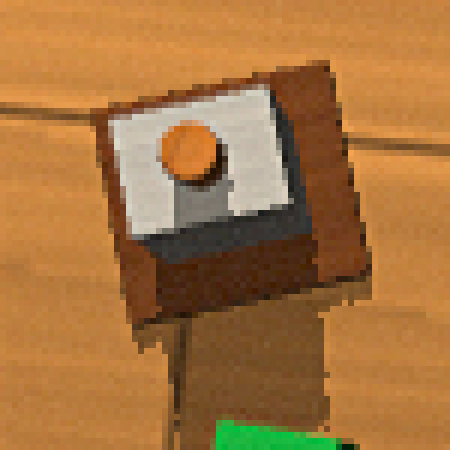

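View pics/c2.png

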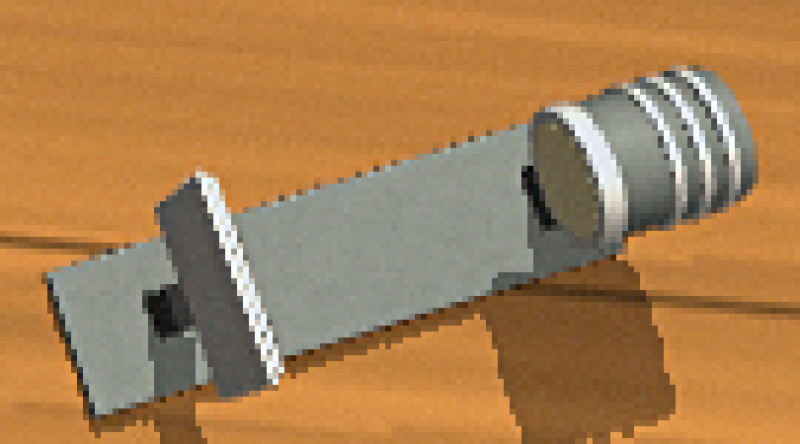

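The crop shows that the grey cover alone sits on the brown stand, with base corners near (95,110), (328,60), (371,268) and (137,325) in the crop. The second crop shows the light's base plate, its screen top edge running (205,175)-(275,383), and the lamp at right.

```bash
python3 - <<'E'
from h import *
c1=lambda p:(165+p[0]/6-.4,200+p[1]/6-.4); c2=lambda p:(300+p[0]/5.926-.4,190+p[1]/5.926-.4)
def W(L,c,z): return np.array([at_z("top",*c(p),z)[:2] for p in L])
for L,z in(([(95,110),(328,60),(371,268),(137,325)],.015),([(108,122),(268,85),(295,200),(133,238)],.118)):
    w=W(L,c1,z); print(w.round(3).tolist(),w.mean(0).round(4)); 
    for i in range(4):
        d=w[(i+1)%4]-w[i]; print(np.linalg.norm(d).round(4),np.degrees(np.arctan2(d[1],d[0])).round(1))
t=W([(47,278),(530,125)],c2,.012); print("base far edge",t, np.degrees(np.arctan2(*(t[0]-t[1])[::-1])))
e=W([(47,280),(95,412)],c2,.012); print("end",e,np.linalg.norm(e[1]-e[0]),np.degrees(np.arctan2(*(e[0]-e[1])[::-1])))
s=W([(205,177),(275,380)],c2,.154); print("screen",s,s.mean(0),np.linalg.norm(s[1]-s[0]),np.degrees(np.arctan2(*(s[0]-s[1])[::-1])))
for r in np.radians([105,108,111]):
    u=np.array([np.cos(r),np.sin(r)]); print("mid from end",e.mean(0)-.13*u,"from screen",s.mean(0)-.077*u)
f,cx,cy,E=K("wrist"); print(f,cx,cy); o=monitor.get_obs(); print(o["eef_pos"],o["eef_rot"],E.round(3))
E
```

```text
[[0.566, 0.267], [0.598, 0.164], [0.505, 0.134], [0.471, 0.236]] [0.535  0.2001]
0.1082 -72.4
0.0973 -162.3
0.1072 108.9
0.0998 18.3
[[0.546, 0.24], [0.567, 0.176], [0.521, 0.16], [0.5, 0.224]] [0.5334 0.1998]
0.0671 -71.5
0.0491 -160.5
0.0672 108.5
0.0491 19.3
base far edge [[ 0.5464863  -0.0826195 ]
 [ 0.63796472 -0.30203926]] 112.63177142789847
end [[ 0.54556955 -0.08267614]
 [ 0.48775855 -0.1080192 ]] 0.06312196602628085 23.671580352934857
screen [[ 0.57443576 -0.12526769]
 [ 0.49623733 -0.15650126]] [ 0.53533654 -0.14088447] 0.08420529136348705 21.772475959969206
mid from end [ 0.55031053 -0.22091803] from screen [ 0.55526561 -0.21526076]
mid from end [ 0.55683626 -0.21898502] from screen [ 0.55913085 -0.21411583]
mid from end [ 0.56325188 -0.21671313] from screen [ 0.56293088 -0.21277017]
281.434020755898 257.98381362961925 189.10251231914216
[0.23540065 0.52462533 0.2075871 ] [-2.03045807e-06  2.09347231e-01  9.77841366e-01 -8.36385550e-06] [[ 0.409  0.867  0.284  0.161]
 [ 0.912 -0.389 -0.126  0.557]
 [ 0.001  0.311 -0.95   0.373]
 [ 0.     0.     0.     1.   ]]
```

```bash
cat >> h.py <<'E'
from scipy.spatial.transform import Rotation as R
def plan(pos,yaw):
    "target TCP pos, tool-x heading in deg, tool down -> units of move_arm"
    o=monitor.get_obs(); q=o["eef_rot"]; r=R.from_quat([q[1],q[2],q[3],q[0]])
    y=np.radians(yaw); t=R.from_matrix(np.array([[np.cos(y),np.sin(y),0],[np.sin(y),-np.cos(y),0],[0,0,-1]]))
    print("shift",(r.inv().apply(np.array(pos)-o["eef_pos"])/.06).round(3),"turn",((r.inv()*t).as_rotvec(degrees=True)/8).round(3),"t",o["time_s"])
E
python3 -c "
from h import *
plan((.534,.2,.25),198.5)"
```

```text
shift [-6.756 -2.899 -0.707] turn [-0.    -0.    -5.334] t 1.2
```

>>> move_arm(
  motion=[
    [[-0.3,-0.1,-0.7],[0,0,0],100],
    [[-6.756,-2.899,-0.707],[0,0,-5.334],100],
    [[-6.756,-2.899,-0.707],[0,0,-5.334],100],
    [[-6.756,-2.899,-0.707],[0,0,-5.334],100],
    [[-6.756,-2.899,-0.707],[0,0,-5.334],100],
    [[-6.756,-2.899,-0.707],[0,0,-5.334],100],
    [[-6.756,-2.899,-0.707],[0,0,-5.334],100],
    [[-6.756,-2.899,-0.707],[0,0,-5.334],100],
    [[-6.756,-2.899,-0.707],[0,0,-5.334],100],
    [[-6.756,-2.899,-0.707],[0,0,-5.334],100],
  ],
)

```text
time_s: 2.45
eef_pos: [0.534, 0.1997, 0.2498]
eef_rot: [-0.0, -0.16, 0.987, 0.0]
wrist_force: [0.0, 0.2, -0.7]
opening: 0.997
```

```bash
python3 - <<'E'
from h import *
a=viewer.camera("wrist"); k=find("wrist","cover_knob"); print(k)
for s,u,v in k: print(at_z("wrist",u,v,.140).round(4))
h=cv2.cvtColor(a,cv2.COLOR_BGR2HSV)
p=proj("wrist",(.534,.2,.15)); print(p)
for P in ((.534,.2,.15),(.534,.2,.118)): cv2.drawMarker(a,tuple(int(x) for x in proj("wrist",P)),(255,0,255),0,10)
cv2.imwrite("pics/w1.png",a)
plan((.534,.2,.131),198.5)
E
```

```text
[(0.73, 374, 166), (0.65, 140, 114), (0.64, 256, 168), (0.64, 262, 34)]
[0.4813 0.3068 0.14  ]
[0.5061 0.0742 0.14  ]
[0.5209 0.1951 0.14  ]
[0.4052 0.162  0.14  ]
[256.51981811 184.16934731]
shift [-0.009 -0.023  1.982] turn [ 0.004 -0.003  0.009] t 2.55
```

View pics/w1.png

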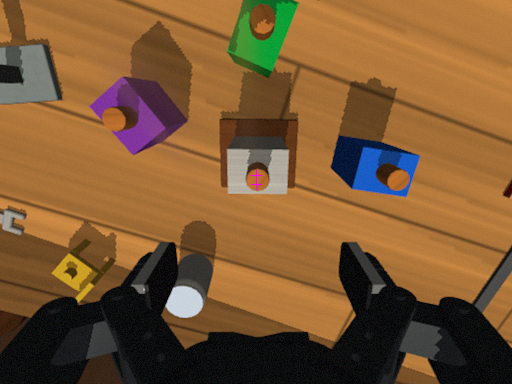

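The wrist view shows the grey cover's knob at (257,177), with the predicted point (256,184) on it and the cover square to the image. I'll go down and grip.

>>> move_arm(
  motion=[
    [[0,-0.01,0.8],[0,0,0],100],
    [[0,-0.01,1.5],[0,0,0],100],
    [[0,-0.01,1.97],[0,0,0],100],
    [[0,-0.01,1.97],[0,0,0],100],
    [[0,-0.01,1.97],[0,0,0],0],
    [[0,-0.01,1.97],[0,0,0],0],
    [[0,-0.01,1.97],[0,0,0],0],
    [[0,-0.01,1.97],[0,0,0],0],
    [[0,-0.01,1.97],[0,0,0],0],
    [[0,-0.01,1.97],[0,0,0],0],
  ],
)

```text
time_s: 3.8
eef_pos: [0.5342, 0.1993, 0.1318]
eef_rot: [-0.0, -0.161, 0.987, 0.0]
wrist_force: [-0.8, -0.2, -0.9]
opening: 0.002
```

```bash
python3 - <<'E'
from h import *
a=viewer.camera("wrist");b=viewer.camera("scene")
c=cv2.resize(b[110:260,260:440],(460,384),interpolation=3)
cv2.imwrite("pics/w2.png",np.hstack([a[:,100:440],c]));print(monitor.get_obs()["opening"])
E
```

```text
0.004936548055815811
```

View pics/w2.png

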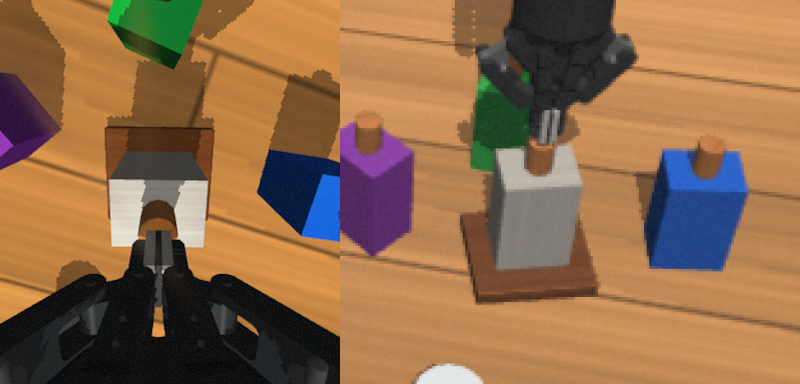

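```bash
python3 - <<'E'
from h import *
o=monitor.get_obs(); p=o["eef_pos"]; print(p)
for nm,P in (("knobtop",(.534,.2,.15)),("knobbase",(.534,.2,.118)),("tip",p-[0,0,.008]),("tcp",p),("gp",p+[0,0,.011]),("tip150",(p[0],p[1],.15))):
    w=proj("wrist",P);s=proj("scene",P);t=proj("top",P)
    print(nm,"w2 wrist",(w-[100,0]).round(),"w2 scene",((s-[260,110])*[460/180,384/150]+[340,0]).round(),"top",t.round())
E
```

```text
[0.53418946 0.19935055 0.13173908]
knobtop w2 wrist [159. 243.] w2 scene [543. 141.] top [196. 224.]
knobbase w2 wrist [159. 220.] w2 scene [539. 168.] top [198. 226.]
tip w2 wrist [158. 223.] w2 scene [539. 163.] top [198. 226.]
tcp w2 wrist [158. 229.] w2 scene [540. 157.] top [198. 225.]
gp w2 wrist [158. 237.] w2 scene [541. 147.] top [197. 225.]
tip150 w2 wrist [158. 243.] w2 scene [542. 141.] top [196. 224.]
```

The fingers shut on nothing (opening 0.005), and their tips seem to end near the knob's top. I'll check how long the fingers really are with one zoom.

```bash
python3 - <<'E'
from h import *
a=viewer.camera("wrist");b=viewer.camera("scene")
def tool(x,y,z):
    o=monitor.get_obs();q=o["eef_rot"];return o["eef_pos"]+R.from_quat([q[1],q[2],q[3],q[0]]).apply([x,y,z])
for x in(.011,0,-.011):
  for z in(.008,-.005,-.018,-.03): print(x,z,proj("wrist",tool(x,0,z)).round(),proj("scene",tool(x,0,z)).round(1))
cv2.imwrite("pics/w3.png",np.hstack([cv2.resize(a[180:300,210:310],(400,480),interpolation=2),cv2.resize(b[145:193,320:360],(400,480),interpolation=2)]))
E
```

```text
0.011 0.008 [258. 208.] [336.7 170.3]
0.011 -0.005 [258. 216.] [337.3 166. ]
0.011 -0.018 [258. 225.] [338.  161.7]
0.011 -0.03 [258. 235.] [338.5 157.5]
0 0.008 [258. 223.] [337.8 173.9]
0 -0.005 [258. 232.] [338.4 169.5]
0 -0.018 [258. 242.] [339.  165.2]
0 -0.03 [258. 253.] [339.6 161. ]
-0.011 0.008 [258. 238.] [338.8 177.4]
-0.011 -0.005 [258. 248.] [339.5 173.1]
-0.011 -0.018 [258. 259.] [340.1 168.7]
-0.011 -0.03 [258. 270.] [340.7 164.6]
```

View pics/w3.png

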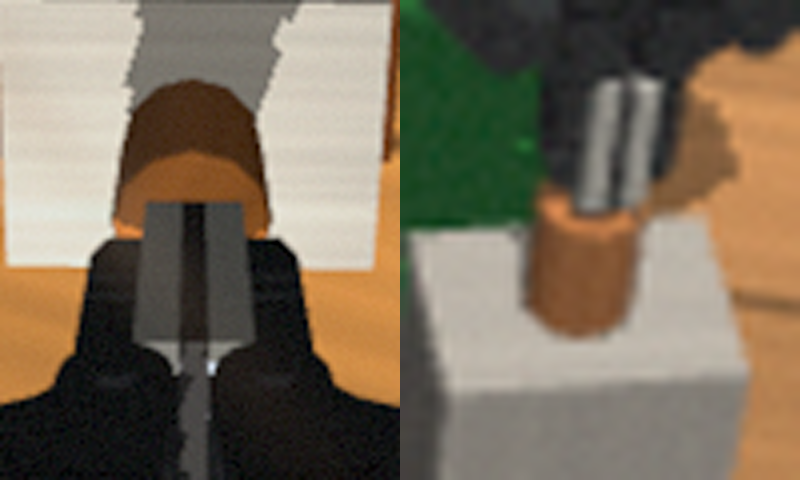

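The zoom is clear. The shut fingers end just above the knob top: wrist row 230, scene row 166. So the tips are about 25 mm behind the reported TCP, not 8 mm ahead. I'll open, go about 32 mm lower than planned, and watch the force.

>>> move_arm(
  motion=[
    [[0,0,-0.2],[0,0,0],100],
    [[0,0,-0.2],[0,0,0],100],
    [[0,0,-0.2],[0,0,0],100],
    [[0,0,-0.2],[0,0,0],100],
    [[0,0,-0.2],[0,0,0],100],
    [[0,0,0.1],[0,0,0],100],
    [[0,0,0.3],[0,0,0],100],
    [[0,0,0.45],[0,0,0],100],
    [[0,0,0.53],[0,0,0],100],
    [[0,0,0.53],[0,0,0],100],
  ],
)

```text
time_s: 5.25
eef_pos: [0.534, 0.1994, 0.0996]
eef_rot: [-0.0, -0.161, 0.987, -0.0]
wrist_force: [-0.2, 0.8, -0.5]
opening: 1.0
```

>>> move_arm(
  motion=[
    [[0,0,0],[0,0,0],0],
    [[0,0,0],[0,0,0],0],
    [[0,0,0],[0,0,0],0],
    [[0,0,0],[0,0,0],0],
    [[0,0,0],[0,0,0],0],
    [[0,0,0],[0,0,0],0],
  ],
)

```text
time_s: 6.0
eef_pos: [0.5346, 0.1994, 0.1004]
eef_rot: [0.0, -0.161, 0.987, -0.0]
wrist_force: [-0.8, -1.1, 3.7]
opening: 0.26
```

Gripped (opening 0.26, which fits a 24 mm knob). I'll lift straight up 145 mm.

>>> move_arm(
  motion=[
    [[0,0,-0.1],[0,0,0],0],
    [[0,0,-0.3],[0,0,0],0],
    [[0,0,-0.6],[0,0,0],0],
    [[0,0,-0.9],[0,0,0],0],
    [[0,0,-1.2],[0,0,0],0],
    [[0,0,-1.5],[0,0,0],0],
    [[0,0,-1.8],[0,0,0],0],
    [[0,0,-2.1],[0,0,0],0],
    [[0,0,-2.35],[0,0,0],0],
    [[0,0,-2.45],[0,0,0],0],
  ],
)

```text
time_s: 7.25
eef_pos: [0.5347, 0.1995, 0.2484]
eef_rot: [0.001, -0.161, 0.987, -0.0]
wrist_force: [0.1, 0.6, -1.9]
opening: 0.26
```

```bash
python3 - <<'E'
from h import *
b=viewer.camera("scene");a=viewer.camera("top")
cv2.imwrite("pics/s4.png",np.hstack([cv2.resize(b[70:250,250:430],(400,400),interpolation=3),cv2.resize(a[130:290,110:270],(400,400),interpolation=3)]))
print(find("scene","glass"),find("top","glass"))
o=monitor.get_obs();print(o["wrist_force"],o["opening"])
plan((.64,.28,.247),198.5)
E
```

```text
[(0.73, 337, 188)] []
[-0.54787093 -0.2238975  -2.42310087] 0.26148806995669915
shift [-2.105  0.713 -0.013] turn [ 0.001 -0.008  0.001] t 7.45
```

View pics/s4.png

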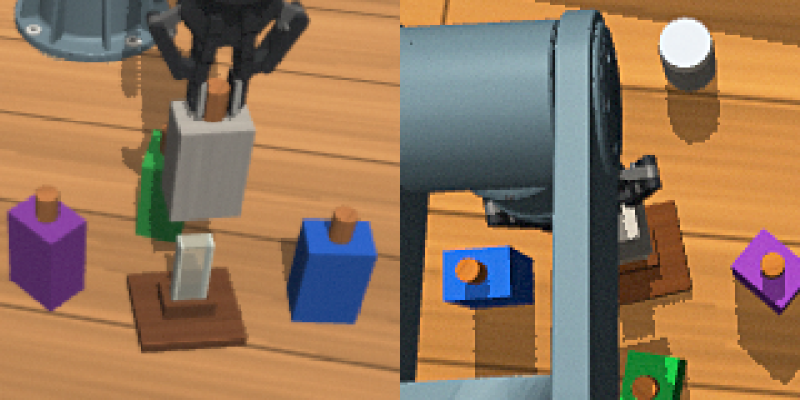

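The cover hangs upright and clear above the glass, which still stands in the stand (crop 193,265). I'll carry it to the free spot between the can and the blue box.

>>> move_arm(
  motion=[
    [[-0.3,0.1,0],[0,0,0],0],
    [[-0.8,0.27,0],[0,0,0],0],
    [[-1.3,0.44,0],[0,0,0],0],
    [[-1.8,0.61,0],[0,0,0],0],
    [[-2.1,0.71,0],[0,0,0],0],
    [[-2.1,0.71,0],[0,0,0],0],
    [[-2.1,0.71,0.4],[0,0,0],0],
    [[-2.1,0.71,0.9],[0,0,0],0],
    [[-2.1,0.71,1.4],[0,0,0],0],
    [[-2.1,0.71,1.8],[0,0,0],0],
  ],
)

```text
time_s: 8.7
eef_pos: [0.6386, 0.2789, 0.137]
eef_rot: [-0.001, -0.161, 0.987, -0.0]
wrist_force: [0.1, -1.0, -1.6]
opening: 0.258
```

```bash
python3 -c "
from h import *
plan((.64,.28,.0865),198.5);print(monitor.get_obs()['opening'])"
```

```text
shift [-0.03   0.01   0.842] turn [ 0.    -0.02  -0.001] t 8.7
0.2575840492142313
```

>>> move_arm(
  motion=[
    [[0,0,0.3],[0,0,0],0],
    [[0,0,0.55],[0,0,0],0],
    [[0,0,0.72],[0,0,0],0],
    [[0,0,0.8],[0,0,0],0],
    [[0,0,0.84],[0,0,0],0],
    [[0,0,0.85],[0,0,0],0],
    [[0,0,0.86],[0,0,0],0],
    [[0,0,0.86],[0,0,0],0],
  ],
)

```text
time_s: 9.7
eef_pos: [0.6404, 0.2799, 0.0877]
eef_rot: [0.0, -0.161, 0.987, 0.0]
wrist_force: [-0.1, -0.2, -1.7]
opening: 0.261
```

>>> move_arm(
  motion=[
    [[0,0,0.02],[0,0,0],0],
    [[0,0,0.03],[0,0,0],0],
    [[0,0,0.04],[0,0,0],0],
    [[0,0,0.04],[0,0,0],0],
  ],
)

```text
time_s: 10.2
eef_pos: [0.6404, 0.2798, 0.0856]
eef_rot: [0.0, -0.161, 0.987, 0.0]
wrist_force: [-1.5, -0.6, 1.9]
opening: 0.257
```

The bench is touched (the force rose by 3.6 N). I'll release and retract.

>>> move_arm(
  motion=[
    [[0,0,0],[0,0,0],100],
    [[0,0,0],[0,0,0],100],
    [[0,0,0],[0,0,0],100],
    [[0,0,0],[0,0,0],100],
    [[0,0,0],[0,0,0],100],
    [[0,0,-0.5],[0,0,0],100],
    [[0,0,-1.3],[0,0,0],100],
    [[0,0,-2.2],[0,0,0],100],
    [[0,0,-2.7],[0,0,0],100],
    [[0,0,-2.7],[0,0,0],100],
  ],
)

```text
time_s: 11.45
eef_pos: [0.642, 0.2803, 0.2511]
eef_rot: [0.003, -0.161, 0.987, 0.0]
wrist_force: [0.5, -0.3, -0.1]
opening: 1.0
```

```bash
python3 -c "
from h import *
plan((.51,.192,.247),198.5)"
```

```text
shift [ 2.553 -0.697  0.051] turn [-0.004  0.05   0.001] t 11.45
```

```bash
python3 -c "
from h import *
plan((.5345,.2,.2),198.5)"
```

```text
shift [ 2.129 -0.7    0.838] turn [-0.004  0.05   0.001] t 11.45
```

>>> move_arm(
  motion=[
    [[0.9,-0.3,0],[0,0,0],100],
    [[1.8,-0.6,0],[0,0,0],100],
    [[2.12,-0.7,0.3],[0,0,0],100],
    [[2.12,-0.7,0.8],[0,0,0],100],
    [[2.12,-0.7,0.84],[0,0,0],100],
    [[2.12,-0.7,0.84],[0,0,0],100],
  ],
)

```text
time_s: 12.2
eef_pos: [0.5328, 0.1997, 0.1962]
eef_rot: [-0.001, -0.161, 0.987, 0.0]
wrist_force: [-0.3, 0.0, 0.5]
opening: 1.001
```

```bash
python3 - <<'E'
from h import *
a=viewer.camera("wrist");s=viewer.camera("scene"); print(monitor.get_obs()["eef_pos"])
print(find("wrist","glass"),find("wrist","stand"),proj("wrist",(.5345,.2,.11)),proj("wrist",(.5345,.2,.035)))
def box(cx,cy,yaw,lx,ly,z):
    y=np.radians(yaw);c,q=np.cos(y),np.sin(y)
    return [(cx+c*i*lx/2-q*j*ly/2,cy+q*i*lx/2+c*j*ly/2,z) for i,j in((1,1),(1,-1),(-1,-1),(-1,1))]
S=4;u0,v0=190,110
im=cv2.resize(a[v0:v0+150,u0:u0+140],(560,600),interpolation=3)
for b,col in((box(.5345,.2,18.5,.1,.11,.015),(255,0,255)),(box(.5345,.2,18.5,.018,.034,.11),(0,255,0))):
    p=np.array([(proj("wrist",P)-[u0,v0]+.5)*S for P in b]).astype(int);cv2.polylines(im,[p],True,col,1)
cv2.imwrite("pics/w5.png",im)
E
```

```text
[0.53361711 0.19986131 0.19741833]
[(0.7, 259, 178)] [(0.62, 257, 154)] [257.78580057 188.24999693] [257.78413657 168.86003073]
```

View pics/w5.png

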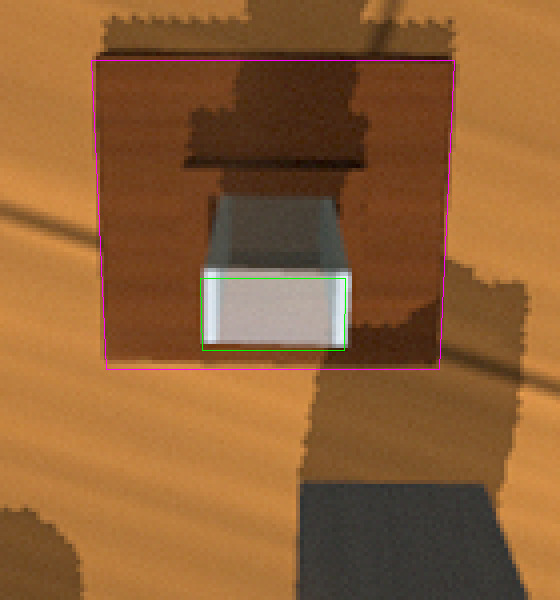

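The view shows the glass top at crop (275,307), right on the prediction (about 1-2 mm off) with the yaw matching, and the frosted edges left and right facing the jaws. I'll go down and grip the edges.

>>> move_arm(
  motion=[
    [[0,0,0.5],[0,0,0],100],
    [[0,0,1.0],[0,0,0],100],
    [[0,0,1.5],[0,0,0],100],
    [[0,0,1.9],[0,0,0],100],
    [[0,0,2.2],[0,0,0],100],
    [[0,0,2.36],[0,0,0],100],
    [[0,0,2.36],[0,0,0],100],
    [[0,0,2.36],[0,0,0],100],
  ],
)

```text
time_s: 13.4
eef_pos: [0.5337, 0.1997, 0.056]
eef_rot: [0.001, -0.161, 0.987, -0.0]
wrist_force: [-0.7, -0.7, 0.2]
opening: 0.997
```

>>> move_arm(
  motion=[
    [[0,0,0],[0,0,0],30],
    [[0,0,0],[0,0,0],0],
    [[0,0,0],[0,0,0],0],
    [[0,0,0],[0,0,0],0],
    [[0,0,0],[0,0,0],0],
    [[0,0,0],[0,0,0],0],
  ],
)

```text
time_s: 14.15
eef_pos: [0.5333, 0.1997, 0.0555]
eef_rot: [0.0, -0.161, 0.987, 0.0]
wrist_force: [-0.5, 0.9, 5.9]
opening: 0.39
```

Opening 0.39 fits 34 mm. I'll lift 165 mm and look at the hold and the light.

>>> move_arm(
  motion=[
    [[0,0,-0.1],[0,0,0],0],
    [[0,0,-0.3],[0,0,0],0],
    [[0,0,-0.6],[0,0,0],0],
    [[0,0,-0.9],[0,0,0],0],
    [[0,0,-1.3],[0,0,0],0],
    [[0,0,-1.7],[0,0,0],0],
    [[0,0,-2.1],[0,0,0],0],
    [[0,0,-2.5],[0,0,0],0],
    [[0,0,-2.75],[0,0,0],0],
    [[0,0,-2.75],[0,0,0],0],
  ],
)

```text
time_s: 15.4
eef_pos: [0.5337, 0.1997, 0.2218]
eef_rot: [0.002, -0.161, 0.987, -0.0]
wrist_force: [-0.1, -0.4, -1.7]
opening: 0.392
```

```bash
python3 - <<'E'
from h import *
plan((.565,-.214,.22),112.5); print(monitor.get_obs()["opening"])
E
```

```text
shift [ 1.695 -6.704  0.029] turn [ 0.014  0.021 10.751] t 15.4
0.3917838643645682
```

>>> move_arm(
  motion=[
    [[0.1,-0.4,0],[0,0,0.6],0],
    [[0.3,-1.2,0],[0,0,1.8],0],
    [[0.5,-2.0,0],[0,0,3.0],0],
    [[0.7,-2.8,0],[0,0,4.2],0],
    [[0.9,-3.6,0],[0,0,5.4],0],
    [[1.1,-4.4,0],[0,0,6.6],0],
    [[1.3,-5.2,0],[0,0,7.8],0],
    [[1.5,-6.0,0],[0,0,9.0],0],
    [[1.65,-6.5,0],[0,0,10.2],0],
    [[1.695,-6.7,0],[0,0,10.75],0],
  ],
)

```text
time_s: 16.65
eef_pos: [0.5631, -0.2158, 0.2183]
eef_rot: [-0.001, 0.558, 0.83, -0.0]
wrist_force: [-0.2, 0.3, -1.0]
opening: 0.383
```

```bash
python3 - <<'E'
from h import *
a=viewer.camera("wrist");s=viewer.camera("scene")
o=monitor.get_obs();print(o["eef_pos"],o["eef_rot"],o["opening"])
# light model overlay
c=np.array([.565,-.214]);y=np.radians(112.5);u=np.array([np.cos(y),np.sin(y)]);v=np.array([-u[1],u[0]])
L=lambda x,yy,z:np.r_[c+u*(x)+v*yy,z]
def draw(im,n,S,off):
    for pts,col in(([L(-.13,-.035,.012),L(.13,-.035,.012),L(.13,.035,.012),L(-.13,.035,.012)],(255,0,255)),([L(.075,-.045,.154),L(.075,.045,.154),L(.075,.045,.056),L(.075,-.045,.056)],(0,0,255)),([L(-.077,.032*np.cos(t),.105+.032*np.sin(t)) for t in np.arange(0,6.28,.3)],(255,0,0))):
        cv2.polylines(im,[np.array([(proj(n,P)-off+.5)*S for P in pts]).astype(int)],True,col,1)
i1=a.copy();draw(i1,"wrist",1,np.array([0,0]))
i2=cv2.resize(s[90:234,50:242],(512,384),interpolation=3);draw(i2,"scene",512/192,np.array([50,90]))
cv2.imwrite("pics/w6.png",np.hstack([i1[:,56:456][:,:],i2[:,:400]]))
E
```

```text
[ 0.56323654 -0.21512774  0.21844995] [-1.12077965e-03  5.56629526e-01  8.30760067e-01 -1.59612027e-04] 0.3879880873712683
```

View pics/w6.png

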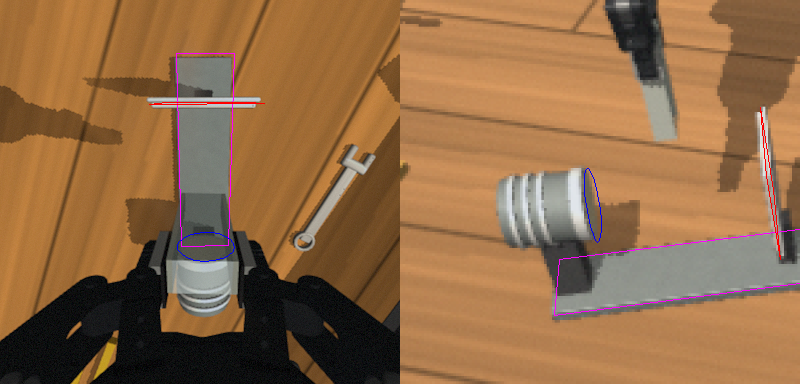

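The overlay fits the light within about 3 mm (screen at wrist (205,102), lamp rim at (205,245)). The axis is about 2.5 mm to the left of my estimate, which is where the TCP already is. I'll lower straight down 120 mm.

>>> move_arm(
  motion=[
    [[0,0,0.2],[0,0,0],0],
    [[0,0,0.5],[0,0,0],0],
    [[0,0,0.8],[0,0,0],0],
    [[0,0,1.1],[0,0,0],0],
    [[0,0,1.4],[0,0,0],0],
    [[0,0,1.7],[0,0,0],0],
    [[0,0,1.9],[0,0,0],0],
    [[0,0,2.0],[0,0,0],0],
    [[0,0,2.0],[0,0,0],0],
    [[0,0,2.0],[0,0,0],0],
  ],
)

```text
time_s: 18.0
eef_pos: [0.5645, -0.2142, 0.1008]
eef_rot: [0.001, 0.556, 0.831, 0.0]
wrist_force: [0.2, -0.5, -1.9]
opening: 0.388
```

```bash
python3 - <<'E'
from h import *
a=viewer.camera("wrist");s=viewer.camera("scene");t=viewer.camera("top")
o=monitor.get_obs();print(o["eef_pos"],o["eef_rot"],o["opening"],o["wrist_force"],o["time_s"])
for n in("can","bracket","wrench"): print(n,find("top",n),find("scene",n))
c=np.array([.5626,-.215]);y=np.radians(112.5);u=np.array([np.cos(y),np.sin(y)]);v=np.array([-u[1],u[0]])
S=4;off=np.array([85,110]);im=cv2.resize(s[110:220,85:205],(480,440),interpolation=3)
Q=[np.r_[c+u*i*.009+v*j*.017,z] for z in(.0575,.1525) for i,j in((1,1),(1,-1),(-1,-1),(-1,1))]
for k in(0,4): cv2.polylines(im,[np.array([(proj("scene",P)-off+.5)*S for P in Q[k:k+4]]).astype(int)],True,(255,0,255),1)
l=[tuple(((proj("scene",np.r_[c+u*x,.105])-off+.5)*S).astype(int).tolist()) for x in(-.077,.075)];cv2.line(im,*l,(0,255,255),1)
t2=cv2.resize(t[130:290,110:270],(320,440));cv2.imwrite("pics/f7.png",np.hstack([im,t2]))
E
```

```text
[ 0.56445514 -0.21415231  0.10070617] [6.26008612e-04 5.55537207e-01 8.31491442e-01 2.38719625e-05] 0.3882842197182895 [-1.53047268  0.03368912 -1.52447645] 18.15
can [(0.96, 224, 151), (0.47, 175, 186)] [(0.59, 303, 275)]
bracket [(0.73, 286, 141), (0.62, 178, 188)] [(0.71, 215, 279)]
wrench [(0.83, 357, 168)] [(0.59, 135, 256)]
```

View pics/f7.png

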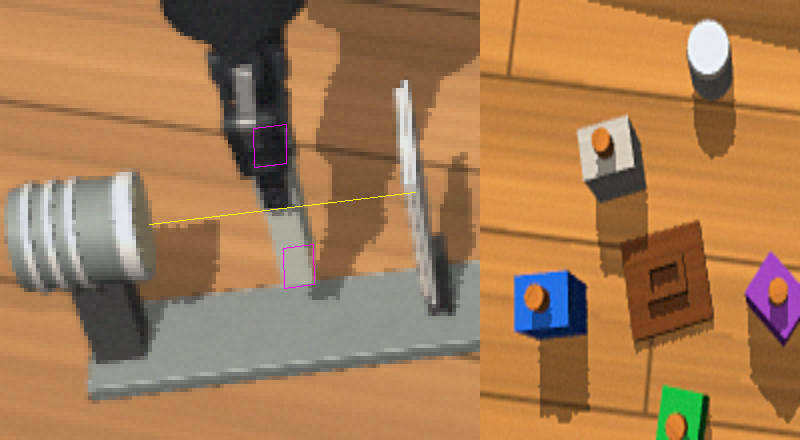

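The glass hangs upright between lamp and screen, with its foot at (297,275) matching the model. The cover stands upright, away from the stand, at (610,155). The bystanders are where they were. I'll make a small trim, settle, and hand in.

>>> move_arm(
  motion=[
    [[0,-0.02,0.02],[0,0,0],0],
    [[0,-0.03,0.04],[0,0,0],0],
    [[0,-0.03,0.04],[0,0,0],0],
    [[0,-0.03,0.04],[0,0,0],0],
    [[0,-0.03,0.04],[0,0,0],0],
    [[0,-0.03,0.04],[0,0,0],0],
  ],
)

```text
time_s: 19.2
eef_pos: [0.5624, -0.2146, 0.0977]
eef_rot: [0.0, 0.556, 0.831, -0.0]
wrist_force: [-0.6, -0.9, -1.0]
opening: 0.392
```

```bash
python3 -c "
from h import *
o=monitor.get_obs();print(o['eef_pos'],o['opening'],abs(o['dq']).max(),o['wrist_force']);print(workorder.hand_in())"
```

```text
[ 0.56240171 -0.21462507  0.09765147] 0.391929987252072 0.0024478429430741123 [-0.56372275 -0.89054767 -1.04194542]
the job is handed in; nothing more can be done
None
```

I handed the job in at about 19 s with the glass held upright in the beam. The hand-in gives no verdict, so I can't confirm it was accepted.

- **Cover:** I lifted the grey cover off the stand and set it down on the bench at about (0.64, 0.28), 0.13 m from the stand. The top camera shows it upright and released.
- **Glass:** I gripped it by its frosted edges; the opening of 0.39 matches its 34 mm width. It was lowered between lamp and screen.
- **Last checks:**
  - The gripper was within 1 mm of my estimate of the beam axis, which itself is good to about 3 mm.
  - The middle of the glass was at about the 105 mm beam height, and the arm was nearly still.
  - The wrist force was small and the grip was holding.
  - Can, bracket and wrench showed no shift beyond the few pixels the detector itself varies by.
- **Disagreement with the description:** my first try on the knob closed on nothing. The fingertips sit about 25 mm behind the reported tool point, not 8 mm ahead of it. I measured this in two camera views and allowed for it in both grasps.

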